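Strip the micro-centrifuge for washing

TASK

The micro-centrifuge with the open hood is due for a wash: undo the nut that holds its rotor (nobody remembers which way its thread runs, so feel which way it gives) and lay the nut in the blue wash tray. Then lift the rotor off its shaft and stand it on its base in the tray beside the nut, set down gently and not dropped, and last swing the clear hood fully shut. Leave the bottle, the beaker and the tube box where they are.

Things in the scene. Friction and masses are not known exactly. Their poses are not given: they have to be found in the camera images.
- centrifuge: White bench micro-centrifuge, 240 deep, 226 wide, deck 115 high, fixed. Origin on the counter under the shaft; z up; its front panel (130 from the shaft) faces its -x, its hood hinge is at its rear, +x. The rotor sits in a round well, 150 wide. The upright shaft is braked and does not turn. A shut twin machine stands further left, no part of the job.
- shaft (a point): Top end of the motor shaft, on its axis, 126.5 mm above the counter; axes as centrifuge. The shaft is 25 in diameter; the rotor's seat on it is 57 above the counter, its threaded end reaches from 108 to 126.5.
- nut: Round nut, 40 high: ribbed grey grip 40 wide (upper 22) over red skirt 42 wide; black line on top along its +x; 0.1 kg. Origin: centre of underside, z up; starts tight, 110 above the counter. Quick thread, right- or left-handed, unmarked: tightening, it stops at once (springing 5 to 15 deg if forced); loosening, it turns easily 120 to 134 deg, meets a stop and there lifts straight off.
- rotor: Dark 12-place rotor, 110 wide; flat deck 35 above its underside, round collar 38 wide in the middle up to 53 (18 stands free for grasping once the nut is off). 0.3 to 0.5 kg. Origin: centre of underside, z up. Starts on the shaft seat, underside 57 above the counter; bore 28, loose on the shaft; lift it straight up by 75 to clear the shaft.
- rotor_collar (a point): Centre of the top of the rotor's collar, 53 mm above the rotor's underside; z up.
- tray: Blue open plastic wash tray, 240 (its x) by 280 (its y), 45 high, walls and floor 5 thick, loose on the counter, 0.7 kg. Origin at the centre of its underside, z up.
- hood (a joint): Hinge of the clear hood, rad: 0 is fully shut, about 1.8 is open and leaning back. The hinge is stiff: the hood stays where it is left and must be pushed all the way down; about 4 N at its front edge moves it.
- hood_hinge (a point): Middle of the hood's hinge line, 112 mm behind the shaft axis (centrifuge +x) and 118 above the counter; the hinge line runs along the centrifuge's y. Axes as centrifuge.
- hood_edge (a point): Middle of the hood's front top edge. The hood is a clear box 190 long from the hinge, 190 wide and 44 deep, open below; this point is 195 from the hinge along the hood and 44 above its rim plane. Site axes turn with the hood: x points from the front edge towards the hinge, z out of its top face.
- wash_bottle: Bystander: white bottle with red cap, 64 diameter, 170 high. Origin at the centre of its underside.
- beaker: Bystander: glass beaker, 72 diameter, 95 high. Origin at the centre of its underside.
- tube_box: Bystander: green box with clear lid, 104 x 134 x 52. Origin at the centre of its underside.
There are look-alikes about, which are no part of the job. Leave any orange look-alike of the rotor alone.

How it is judged:
On the way, in this order (a step that is already met when the one before it is completed fails the run):
1. the nut is unscrewed and lifted off the shaft (z of nut in the frame of centrifuge above 0.14 m and z of rotor in the frame of centrifuge below 0.07 m and horizontal distance between rotor and shaft below 0.02 m), for 0.1 s.
2. the nut lies in the tray (x of nut in the frame of tray between -0.11 and 0.11 m and y of nut in the frame of tray between -0.13 and 0.13 m and z of nut in the frame of tray below 0.05 m and linear speed of nut below 0.05 m/s and contact force between the fingers and nut below 0.1 N), for 0.2 s.
3. the rotor is lifted off the shaft, the hood still open (z of rotor in the frame of centrifuge above 0.127 m and value of joint hood above 1 rad), for 0.1 s.
4. the rotor stands on its base in the tray, let go, the hood still open (z of rotor in the frame of tray below 0.012 m and angle between rotor's own z axis and vertical below 0.1 rad and horizontal distance between rotor and tray below 0.12 m and linear speed of rotor below 0.05 m/s and contact force between the fingers and rotor below 0.1 N and value of joint hood above 1 rad), for 0.2 s.
At the end, for the whole second after the job is handed in: The nut lies at rest in the tray (origin under 50 mm above the tray's underside), beside the rotor (centres over 60 mm apart); the rotor stands upright (within 0.1 rad) at rest on the tray's floor (underside under 12 mm above the tray's); the hood is shut (below 0.06 rad) (value of joint hood below 0.06 rad and x of nut in the frame of tray between -0.11 and 0.11 m and y of nut in the frame of tray between -0.13 and 0.13 m and z of nut in the frame of tray below 0.05 m and linear speed of each of nut, rotor below 0.03 m/s and z of rotor in the frame of tray below 0.012 m and angle between rotor's own z axis and vertical below 0.1 rad and horizontal distance between rotor and tray below 0.12 m and horizontal distance between nut and rotor above 0.06 m); the robot touches nothing.
It fails at once if the rotor is dropped or slammed into the tray (moves faster than 0.5 m/s in its last few centimetres) (z of rotor in the frame of tray below 0.045 m and linear speed of rotor above 0.5 m/s).
It fails at once if the wash bottle is moved more than 40 mm or tipped over (distance of wash_bottle from where it was at the start of the episode above 0.04 m or angle between wash_bottle's own z axis and vertical above 0.5 rad).
It fails at once if the beaker is moved more than 40 mm or tipped over (distance of beaker from where it was at the start of the episode above 0.04 m or angle between beaker's own z axis and vertical above 0.5 rad).
It fails at once if the tube box is moved more than 40 mm or tipped over (distance of tube_box from where it was at the start of the episode above 0.04 m or angle between tube_box's own z axis and vertical above 0.5 rad).
It also fails if it takes over 72 s, if anything falls off the work surface, if the arm or the gripper's body presses on something with over 40 N, if the wrist force passes 120 N, or if a joint passes its speed limit or range.

ROBOT

A 6-joint arm with a two-finger parallel gripper is mounted at the origin on the work surface. World frame = base frame: x ahead of the robot, y to its left, z up, the work surface at z = 0. Lengths are in m, angles in rad, forces in N, time in s.
With the tool pointing down it reaches from about 0.35 to 0.975 m from the base axis. Payload 4.9 kg.
Tool frame: the origin (TCP) lies midway between the tips of the shut fingers; the grasp point (between the pads) lies 19 mm behind it (manip.hold_point_z is the distance from the TCP to the grasp point, in m); z points along the fingers, y is the line along which they close (so a half turn about z gives the same grasp; the last joint's range is limited). The gripper opens to 85 mm and grips with 20 to 120 N. Pads are 22 mm wide; open, the fingers measure 114 mm over their backs; the gripper's body (76 mm by 85 mm) begins 54 mm behind the grasp point. The pads swing forward as they close: fully open they stand 13 mm farther back than shut.
Start: joints at [1.138, 0.053, 1.613, -0, 1.476, -0.119], TCP at [0.193, 0.594, 0.199] pointing down, gripper open.
Joint ranges: [-3.01, 3.01], [-1.01, 2.22], [0.06, 2.58], [-1.02, 4.17], [0.09, 2.62], [-3.14, 3.14]. Speed limits (rad/s): [2.57, 2.57, 3.14, 3.14, 3.14, 3.14].

INTERFACE

Orientations are given as a unit quaternion [w, x, y, z].
In Python, from plant import manip gives the robot as it stands. The module is installed in compiled form; this text tells all that it offers.
- The arm moves only by the shell command python3 -m jog 'ROWS' [OPENING]. ROWS is JSON, one flat list of numbers, 6 for each row, row after row: the shift along the tool's x, y, z in units of 0.1 m (1.0 is 0.1 m), then the turn, a rotation vector about the tool's x, y, z in units of 180 degrees (1.0 is 180 degrees). A call has 1 to 8 rows; each row is the pose to reach, as a shift and turn from the pose commanded when the call began, along the tool's axes at that moment, turning the shorter way round; what a row does not reach only later rows make up. A row lasts 1/8 s, in which the tool goes at most 62.5 mm and 10.7 degrees, less where a joint would pass 70% of its speed; a pose out of reach is approached as far as the arm can. A call with a number of a shift or a turn outside -1 to 1 is refused whole. A call with a gripper value outside its range is refused whole. OPENING is the finger opening in mm, from 0 to 85.4, set as the call begins (- or left out, the last holds). The fingers move at their own pace and stop on an object; the grip force is fixed at half the most. Time passes only in rows, so rows that repeat a pose let the fingers close. It gives the time, the measured TCP pose, the force, the opening and the grip force at its end, in the units of the state.
- manip.state(): the state, without advancing time (a new reading comes with each control period).
- manip.grab_frame(name): name is "scene" or "top" or "wrist"; returns a dict with "img" (480x640x3 uint8, blue, green, red), "z_map" (480x640 float32, m along the optical axis (not along the pixel's ray), 0 where there is no reading), "fx", "fy", "cx", "cy" (pixels), "distortion" ([k1, k2, p1, p2, k3] as OpenCV has them; the pictures are not rectified), "xyz" and "attitude" of the camera in the world; the wrist camera has in their place "T_tool_cam" (4x4, takes a point from camera to tool coordinates, whose origin is the TCP and whose axes are the flange's). Camera axes: x right, y up, looking along -z (the intrinsics and any distortion apply to the point x, -y, -z); pixel columns grow to the right and rows downward; lengths in m; the calibration is good to about 2 mm. A picture is of the moment at which its call begins: read the wrist's pose just before it.
- manip.job_done(): hands the job in; it is judged then, once.
The state is a dict: "time": time; "joint_pos": joint angles; "joint_vel": joint speeds; "joint_efforts": joint torques, N m; "tool_pos": TCP position; "tool_rot": TCP orientation; "contact_force": force on the tool from outside, world axes, zero at the start; "ft_torque": the same for the moment, N m; "gripper_width": opening from 0.0 (shut) to 1.0 (fully open); "grasp_force": force on a finger pad.
Only numpy, scipy, OpenCV 4.12 (cv2) and the standard library are available. Lean on these libraries where they do the work, as an engineer would, in place of code of your own. Each camera call takes 0.05 s, during which the arm holds its last target. There are 200 camera calls.

## Working session

There is one attempt and no reset: what is moved stays moved. The work goes in short steps, Python scripts to look and compute and a shell command to move; the robot and the scene stay as the last step left them, time stands still between calls to the robot, and variables do not carry over. Pictures are saved under pics/ and viewed, at most 10 in all, crops included, and the job is handed in when it is done.

```bash
mkdir -p pics; cat > h.py <<'E'
import numpy as np, cv2
from scipy.spatial.transform import Rotation as R
from plant import manip
def rot(q): return R.from_quat([q[1],q[2],q[3],q[0]]).as_matrix()
def grab(n):
    s=manip.state(); f=manip.grab_frame(n)
    if n=="wrist":
        T=np.array(f["T_tool_cam"]); Rt=rot(s["tool_rot"])
        f["R"]=Rt@T[:3,:3]; f["t"]=Rt@T[:3,3]+np.array(s["tool_pos"])
    else:
        f["R"]=rot(f["attitude"]); f["t"]=np.array(f["xyz"])
    return f
def K(f): return np.array([[f["fx"],0,f["cx"]],[0,f["fy"],f["cy"]],[0,0,1.]])
def ray(f,uv):
    p=cv2.undistortPoints(np.float64(uv).reshape(-1,1,2),K(f),np.array(f["distortion"],float)).reshape(-1,2)
    return np.c_[p[:,0],-p[:,1],-np.ones(len(p))]@f["R"].T
def onz(f,uv,z):
    d=ray(f,uv); return f["t"]+d*((z-f["t"][2])/d[:,2])[:,None]
def depth(f,uv):
    uv=np.atleast_2d(uv).astype(int); z=f["z_map"][uv[:,1],uv[:,0]]
    return f["t"]+ray(f,uv)*z[:,None]
def proj(f,P):
    c=(np.atleast_2d(P)-f["t"])@f["R"]; c=c*[1,-1,-1]
    return cv2.projectPoints(c,np.zeros(3),np.zeros(3),K(f),np.array(f["distortion"],float))[0].reshape(-1,2)
E
python3 - <<'E'
from h import *
a=grab("scene");b=grab("top")
cv2.imwrite("pics/scene.png",a["img"]);cv2.imwrite("pics/top.png",b["img"])
for f in(a,b):print(f["t"],f["R"].round(3).tolist(),f["fx"],f["distortion"],(f["z_map"]>0).mean())
print(manip.state(), manip.hold_point_z)
E
```

```text
[ 1.15932599 -0.57623721  0.94581242] [[0.751, -0.467, 0.467], [0.66, 0.517, -0.545], [0.013, 0.718, 0.696]] 557.0789985655922 [-0.07934656  0.          0.          0.          0.        ] 0.9961360677083333
[0.38146224 0.05676968 1.23683402] [[0.049, 0.978, -0.203], [-0.999, 0.048, -0.01], [0.0, 0.204, 0.979]] 515.8702780593313 [-0.00675012  0.          0.          0.          0.        ] 0.9959537760416667
{'time': 0.1, 'joint_pos': array([ 1.13799865e+00,  5.32984918e-02,  1.61417133e+00,  1.06552339e-05,
        1.47597733e+00, -1.19041153e-01]), 'joint_vel': array([ 0.00087043, -0.00184411, -0.00352535,  0.00057495, -0.00241134,
       -0.00026988]), 'joint_efforts': array([ 5.43655260e-04, -3.94905353e+01, -3.71363175e+01, -1.48791046e-04,
        3.89001114e-03, -1.04027831e-05]), 'tool_pos': array([0.19265399, 0.59391175, 0.19767252]), 'tool_rot': array([-2.57714905e-04,  1.56236006e-01,  9.87719318e-01, -8.90732113e-04]), 'contact_force': array([ 0.8158508 , -0.46655294, -0.28795925]), 'ft_torque': array([-0.01485662,  0.03499189, -0.00907847]), 'grasp_force': 0.0, 'gripper_width': 1.0040792876655809} 0.0187
```

View pics/scene.png

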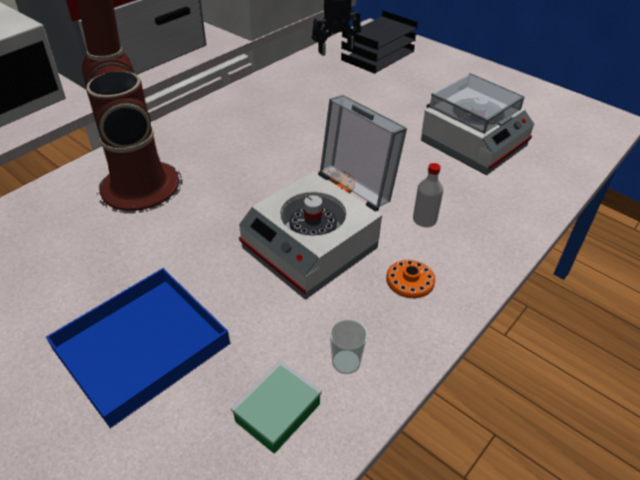

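View pics/top.png

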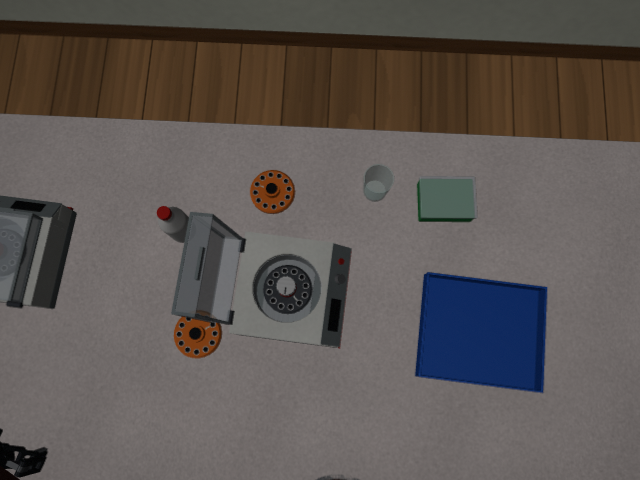

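Scene view: the open machine has its nut at (313,205), hood up at (365,150), shut twin at (478,115). Blue tray is at (140,345); orange look-alike rotors are at (411,278) and behind the hood. Top view: nut at (286,287), tray at (482,332), beaker (377,183), box (446,198), bottle (172,222).

The dark rotor under the open hood at top (286,290) fits. The orange discs at (272,190) and (198,335), and the twin, do not.

```bash
python3 - <<'E'
from h import *
a=grab("scene");b=grab("top")
print("nut top ray, top cam",onz(b,[[286,287]],.15), "depth",depth(b,[[282,284]]))
print("scene nut",onz(a,[[313,200]],.15),depth(a,[[313,200]]))
hsv=cv2.cvtColor(b["img"],cv2.COLOR_BGR2HSV)
m=cv2.inRange(hsv,(105,120,40),(130,255,255));m[:200]=0
c=max(cv2.findContours(m,0,2)[0],key=cv2.contourArea)
r=cv2.minAreaRect(c);print("tray",r)
bx=cv2.boxPoints(r);P=onz(b,bx,.045);print(P.round(4),P.mean(0), np.linalg.norm(P[1]-P[0]),np.linalg.norm(P[2]-P[1]))
# deck points
D=onz(b,[[243,233],[330,243],[322,346],[237,334]],.115);print("deck",D.round(3))
# white deck mask
for n,uv,z in(("orange1",(272,190),.035),("orange2",(198,337),.035),("beaker",(377,190),0),("bottlecap",(165,213),.17),("box",(447,200),.052),):
    print(n,onz(b,[uv],z).round(3))
print("hood pts depth",depth(b,[[197,214],[178,318],[243,240],[231,318],[200,265]]).round(3))
w=grab("wrist")
print(w["T_tool_cam"], w["R"].round(3), w["fx"])
crop=cv2.resize(b["img"][190:370,160:370],None,fx=2.8,fy=2.8,interpolation=2);cv2.imwrite("pics/crop.png",crop)
E
```

```text
nut top ray, top cam [[0.51168421 0.13327659 0.15      ]] depth [[0.51777983 0.14222858 0.14883725]]
scene nut [[0.52149816 0.13403952 0.15      ]] [[0.51753376 0.13845423 0.14505365]]
tray ((483.16156005859375, 331.7077331542969), (131.72488403320312, 105.05741119384766), 7.125016689300537)
[[ 0.3388 -0.1524  0.045 ]
 [ 0.5767 -0.1796  0.045 ]
 [ 0.5532 -0.4835  0.045 ]
 [ 0.3175 -0.4444  0.045 ]] [ 0.44655677 -0.3149914   0.045     ] 0.2394236354290565 0.30476163755103125
deck [[0.632 0.239 0.115]
 [0.619 0.044 0.115]
 [0.393 0.051 0.115]
 [0.41  0.234 0.115]]
orange1 [[0.76  0.19  0.035]]
orange2 [[0.4   0.336 0.035]]
beaker [[ 0.784 -0.069  0.   ]]
bottlecap [[0.655 0.401 0.17 ]]
box [[ 0.751 -0.231  0.052]]
hood pts depth [[0.621 0.297 0.306]
 [0.443 0.395 0.002]
 [0.614 0.237 0.123]
 [0.442 0.248 0.125]
 [0.523 0.279 0.319]]
[[-1.00739450e-03  9.53671188e-01  3.00849216e-01  7.60994637e-02]
 [ 9.99999492e-01  9.47944929e-04  3.43581480e-04 -9.59384070e-04]
 [ 4.24752697e-05  3.00849409e-01 -9.53671658e-01 -1.75597437e-01]
 [ 0.00000000e+00  0.00000000e+00  0.00000000e+00  1.00000000e+00]] [[ 0.31  -0.907 -0.286]
 [ 0.951  0.295  0.094]
 [-0.001 -0.301  0.954]] 394.5793132544634
```

View pics/crop.png

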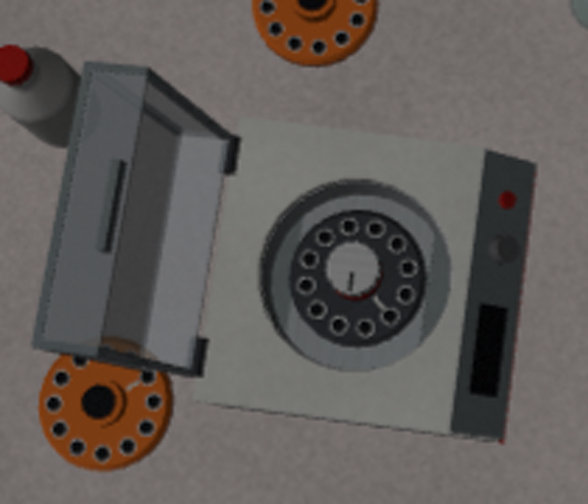

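```bash
python3 -m jog '[0,0,-1,0,0,0,0,0,-1,0,0,0]' 85; python3 -m jog '[0,0,-1,0,0,0,0,0,-1,0,0,0]'
for i in 1 2 3 4 5; do :; done
python3 -m jog '[-0.45,-0.34,0,0,0,0,-0.9,-0.67,0,0,0,0,-0.9,-0.67,0,0,0,0]'
python3 -m jog '[-0.45,-0.34,0,0,0,0,-0.9,-0.67,0,0,0,0,-0.9,-0.67,0,0,0,0]'
python3 -m jog '[-0.45,-0.34,0,0,0,0,-0.9,-0.67,0,0,0,0,-0.9,-0.67,0,0,0,0]'
python3 -m jog '[-0.45,-0.34,0,0,0,0,-0.9,-0.67,0,0,0,0,-0.9,-0.67,0,0,0,0]'
python3 -m jog '[-0.45,-0.34,0,0,0,0,-0.9,-0.67,0,0,0,0,-0.9,-0.67,0,0,0,0,-0.9,-0.67,0,0,0,0]'
```

```text
time: 0.5
tool_pos: [0.1931, 0.5948, 0.3015]
tool_rot: [0.0, 0.156, 0.988, 0.001]
contact_force: [-0.4, 0.8, 0.1]
gripper_width: 0.996
grasp_force: 0.0
time: 0.75
tool_pos: [0.1931, 0.5948, 0.4028]
tool_rot: [0.001, 0.156, 0.988, 0.002]
contact_force: [0.0, 0.3, -0.7]
gripper_width: 0.994
grasp_force: 0.0
time: 1.12
tool_pos: [0.2596, 0.501, 0.3994]
tool_rot: [0.0, 0.158, 0.987, 0.0]
contact_force: [-0.0, 0.7, -0.4]
gripper_width: 0.996
grasp_force: 0.0
time: 1.5
tool_pos: [0.3241, 0.41, 0.3988]
tool_rot: [0.0, 0.158, 0.987, 0.0]
contact_force: [0.3, 0.8, 0.3]
gripper_width: 0.997
grasp_force: 0.0
time: 1.88
tool_pos: [0.3887, 0.319, 0.3985]
tool_rot: [-0.0, 0.158, 0.987, -0.0]
contact_force: [0.2, -0.3, -1.3]
gripper_width: 0.993
grasp_force: 0.0
time: 2.25
tool_pos: [0.4535, 0.2281, 0.3981]
tool_rot: [-0.001, 0.158, 0.988, -0.0]
contact_force: [-0.5, 0.8, 0.2]
gripper_width: 1.0
grasp_force: 0.0
time: 2.75
tool_pos: [0.5171, 0.139, 0.3987]
tool_rot: [-0.0, 0.155, 0.988, 0.0]
contact_force: [-0.3, -0.3, 0.3]
gripper_width: 0.999
grasp_force: 0.0
```

```bash
python3 -m jog '[0,0,0.5,0,0,0.05,0,0,1,0,0,0.09,0,0,1,0,0,0.09,0,0,1,0,0,0.09]'; cat > nut.py <<'E'
from h import *
f=grab("wrist");im=f["img"];print(manip.state()["joint_pos"].round(3))
cv2.imwrite("pics/w_%d.png"%(manip.state()["time"]*100),im)
hsv=cv2.cvtColor(im,cv2.COLOR_BGR2HSV)
m=cv2.inRange(hsv,(0,0,120),(180,40,255))
p=proj(f,[[.515,.135,.15]])[0];print("pred px",p)
Z=f["z_map"];
v,u=np.mgrid[0:480,0:640];P=depth(f,np.c_[u.ravel(),v.ravel()])
k=(abs(P[:,2]-.15)<.006)&(np.hypot(P[:,0]-.515,P[:,1]-.135)<.05)
mk=k.reshape(480,640).astype(np.uint8)*255
c=max(cv2.findContours(mk,0,2)[0],key=cv2.contourArea)
(x,y),r=cv2.minEnclosingCircle(c);print("circ",x,y,r,"pos",onz(f,[(x,y)],.15),"mean",P[k].mean(0),P[k].min(0),P[k].max(0))
E
python3 nut.py; ls pics
```

```text
time: 3.25
tool_pos: [0.5179, 0.1383, 0.3014]
tool_rot: [0.001, 0.292, 0.956, 0.001]
contact_force: [0.2, -0.3, -0.0]
gripper_width: 0.997
grasp_force: 0.0
[ 0.121 -0.204  1.685  0.     1.655 -0.856]
pred px [317.84133483 212.70297066]
circ 319.66351318359375 214.3687744140625 24.344770431518555 pos [[0.51706451 0.13546685 0.15      ]] mean [0.51709788 0.13545525 0.15027571] [0.49712718 0.11406272 0.14404555] [0.53878646 0.15549021 0.15303487]
crop.png
scene.png
top.png
w_330.png
```

```bash
python3 -m jog '[-0.01,-0.03,0.5,0,0,0.055,-0.01,-0.03,1,0,0,0.055,-0.01,-0.03,1,0,0,0.055]' 75; python3 -m jog '[0,0,0.4,0,0,0,0,0,0.83,0,0,0,0,0,0.83,0,0,0,0,0,0.83,0,0,0]'; python3 -m jog '[0,0,0,0,0,0,0,0,0,0,0,0,0,0,0,0,0,0,0,0,0,0,0,0,0,0,0,0,0,0,0,0,0,0,0,0]' 30;python3 -m jog '[0,0,0,0,0,0.02,0,0,0,0,0,0.03,0,0,0,0,0,0.03]';  python3 - <<'E'
from h import *
s=manip.state();print(s["ft_torque"],s["joint_pos"],s["joint_efforts"])
E
```

```text
time: 3.68
tool_pos: [0.5153, 0.1339, 0.1971]
tool_rot: [-0.002, 0.375, 0.927, -0.001]
contact_force: [0.3, 0.1, 0.1]
gripper_width: 0.878
grasp_force: 0.0
time: 4.18
tool_pos: [0.5194, 0.1343, 0.1201]
tool_rot: [0.003, 0.375, 0.927, 0.001]
contact_force: [-0.3, 0.7, -0.0]
gripper_width: 0.879
grasp_force: 0.0
time: 4.92
tool_pos: [0.5173, 0.1339, 0.117]
tool_rot: [0.001, 0.375, 0.927, 0.0]
contact_force: [-0.0, -1.0, 5.6]
gripper_width: 0.35
grasp_force: 2.8
time: 5.3
tool_pos: [0.5177, 0.1337, 0.117]
tool_rot: [0.001, 0.419, 0.908, 0.0]
contact_force: [0.2, -0.8, 5.4]
gripper_width: 0.351
grasp_force: 2.6
[-0.20714695  0.03927343  0.00996338] [ 1.13866998e-01 -1.00608400e-01  1.90318145e+00 -6.11247255e-04
  1.33672793e+00 -5.93079440e-01] [ 5.54053914e-01 -2.82653993e+01 -3.24133372e+01  2.84391828e-01
 -6.18699400e-03  3.84421356e-02]
```

```bash
python3 - <<'E'
from h import *
f=grab("wrist");cv2.imwrite("pics/g1.png",f["img"])
E
```

```text
(no output)
```

View pics/g1.png

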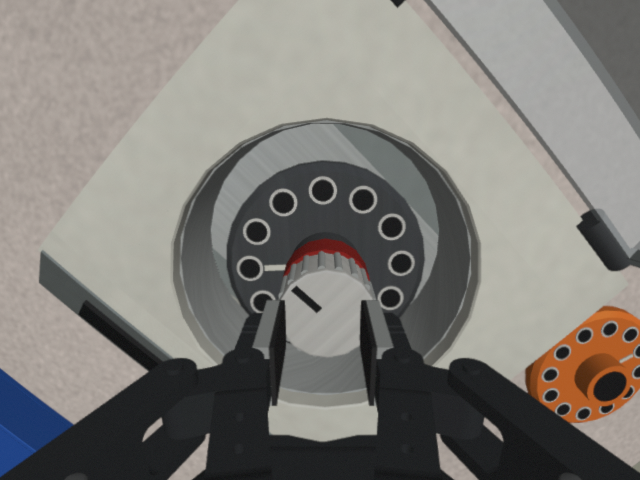

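The fingers stand on both sides of the nut's grip (nut top at (330,310), pads at x≈280 and 370), but they are barely squeezing, so I'll close fully.

```bash
python3 -m jog '[0,0,0,0,0,0,0,0,0,0,0,0,0,0,0,0,0,0,0,0,0,0,0,0]' 0; python3 -m jog '[0,0,0,0,0,-0.02,0,0,0,0,0,-0.03,0,0,0,0,0,-0.03]';  python3 - <<'E'
from h import *
s=manip.state();print(s["ft_torque"],s["joint_pos"],s["joint_efforts"])
E
```

```text
time: 5.85
tool_pos: [0.5177, 0.1336, 0.1175]
tool_rot: [0.001, 0.418, 0.908, 0.0]
contact_force: [-1.3, -1.1, 7.5]
gripper_width: -0.0
grasp_force: 3.8
time: 6.22
tool_pos: [0.5178, 0.1339, 0.1175]
tool_rot: [0.001, 0.375, 0.927, 0.001]
contact_force: [-1.1, -0.2, 6.7]
gripper_width: -0.001
grasp_force: 3.5
[-0.12131867  0.07668409  0.0521844 ] [ 1.13981647e-01 -1.00955042e-01  1.90261261e+00 -2.60676825e-04
  1.33724540e+00 -6.87598286e-01] [  0.28499275 -27.38924861 -31.80086017   0.16346864  -0.20081868
  -0.05397459]
```

```bash
python3 - <<'E'
from h import *
f=grab("wrist");cv2.imwrite("pics/g2.png",f["img"])
s=manip.state();t=np.array(s["tool_pos"]);Rt=rot(s["tool_rot"])
print("nut",onz(f,[[328,312]],.15),depth(f,[[330,330],[330,290]]),"tcp px",proj(f,[t,t-Rt[:,2]*.019,[.517,.1355,.15]]))
E
```

```text
nut [[0.51739466 0.13649878 0.15      ]] [[0.51195992 0.14205377 0.17784576]
 [0.5106264  0.14407196 0.15098593]] tcp px [[323.68767491 284.72366308]
 [323.81442708 301.99521935]
 [325.53751091 312.91863301]]
```

View pics/g2.png

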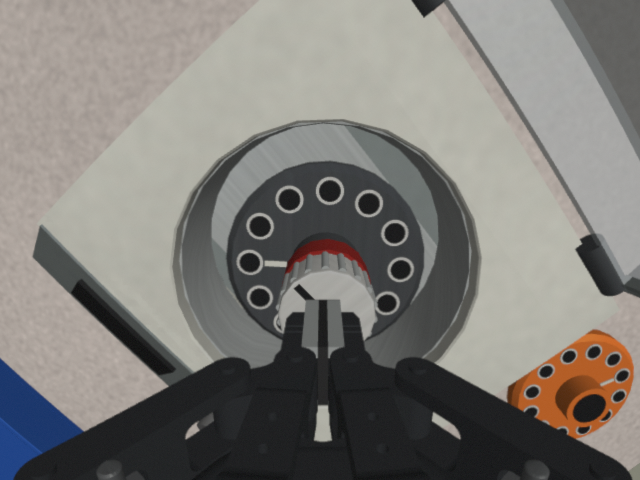

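```bash
python3 - <<'E'
from h import *
f=grab("wrist");s=manip.state();print(s["gripper_width"],s["tool_pos"],s["contact_force"])
for v in range(280,440,10): print(v,depth(f,[[312,v],[335,v],[300,v]]).round(3).tolist())
E
```

```text
0.001264061573520016 [0.51785224 0.13386041 0.11752751] [-0.67661897 -1.62843665  6.80561559]
280 [[0.503, 0.142, 0.151], [0.509, 0.148, 0.151], [0.5, 0.138, 0.15]]
290 [[0.506, 0.139, 0.15], [0.512, 0.145, 0.15], [0.502, 0.136, 0.152]]
300 [[0.507, 0.138, 0.156], [0.513, 0.144, 0.156], [0.506, 0.132, 0.15]]
310 [[0.508, 0.138, 0.164], [0.514, 0.143, 0.163], [0.509, 0.129, 0.151]]
320 [[0.508, 0.138, 0.171], [0.513, 0.143, 0.171], [0.507, 0.132, 0.164]]
330 [[0.508, 0.138, 0.178], [0.513, 0.143, 0.178], [0.508, 0.132, 0.17]]
340 [[0.508, 0.138, 0.185], [0.513, 0.143, 0.185], [0.508, 0.132, 0.177]]
350 [[0.509, 0.137, 0.188], [0.511, 0.144, 0.193], [0.504, 0.137, 0.193]]
360 [[0.507, 0.139, 0.197], [0.512, 0.143, 0.196], [0.505, 0.136, 0.196]]
370 [[0.507, 0.14, 0.203], [0.512, 0.143, 0.201], [0.506, 0.136, 0.201]]
380 [[0.509, 0.138, 0.204], [0.511, 0.144, 0.207], [0.463, 0.186, 0.293]]
390 [[0.51, 0.136, 0.205], [0.513, 0.142, 0.208], [0.502, 0.14, 0.216]]
400 [[0.516, 0.13, 0.199], [0.515, 0.14, 0.209], [0.502, 0.141, 0.22]]
410 [[0.519, 0.128, 0.199], [0.523, 0.133, 0.2], [0.502, 0.141, 0.224]]
420 [[0.521, 0.126, 0.2], [0.526, 0.13, 0.199], [0.504, 0.14, 0.224]]
430 [[0.522, 0.125, 0.202], [0.526, 0.13, 0.203], [0.504, 0.139, 0.226]]
```

```bash
python3 -m jog '[0,0,-0.4,0,0,0,0,0,-0.8,0,0,0,0,0,-0.8,0,0,0,0,0,-0.8,0,0,0]'; cat > tips.py <<'E'
from h import *
f=grab("wrist");s=manip.state();print(s["gripper_width"],s["tool_pos"],s["contact_force"])
t=np.array(s["tool_pos"]);Rt=rot(s["tool_rot"])
v,u=np.mgrid[0:480:2,0:640:2];P=(depth(f,np.c_[u.ravel(),v.ravel()])-t)@Rt
k=(abs(P[:,0])<.02)&(abs(P[:,1])<.07)&(P[:,2]>-.06)&(P[:,2]<.025)
for a in np.arange(-.06,.07,.01):
    q=P[k&(abs(P[:,1]-a)<.005)]
    if len(q): print(round(a,2),len(q),"tool z max",np.percentile(q[:,2],97).round(3),"x",q[:,0].min().round(3),q[:,0].max().round(3))
E
python3 tips.py
```

```text
time: 6.82
tool_pos: [0.5161, 0.1338, 0.1948]
tool_rot: [-0.001, 0.375, 0.927, -0.0]
contact_force: [1.0, 0.3, -0.1]
gripper_width: 0.003
grasp_force: 0.0
-0.0019066923929686934 [0.51572739 0.13379417 0.19402606] [ 0.79410073  0.07320803 -0.8533667 ]
-0.01 162 tool z max -0.04 x 0.005 0.01
0.0 205 tool z max -0.038 x 0.009 0.01
0.01 145 tool z max -0.04 x 0.005 0.01
```

The fingertips sit about 35 mm behind the reported TCP. Both the free-air depth reading and the contact on the nut's top (z=0.150) show this, so I'll descend that much deeper.

```bash
python3 -m jog '[0,0.02,0.2,0,0,0,0,0.02,0.5,0,0,0,0,0.02,0.5,0,0,0,0,0.02,0.5,0,0,0]' 75; python3 -m jog '[0,0,0.3,0,0,0,0,0,0.58,0,0,0,0,0,0.58,0,0,0,0,0,0.58,0,0,0]';python3 tips.py; python3 -m jog '[0,0,0,0,0,0,0,0,0,0,0,0,0,0,0,0,0,0,0,0,0,0,0,0,0,0,0,0,0,0,0,0,0,0,0,0]' 0
```

```text
time: 7.38
tool_pos: [0.5178, 0.1353, 0.1453]
tool_rot: [-0.0, 0.375, 0.927, -0.0]
contact_force: [-0.5, -0.8, 0.7]
gripper_width: 0.847
grasp_force: 0.0
time: 7.88
tool_pos: [0.5193, 0.1355, 0.0897]
tool_rot: [0.001, 0.375, 0.927, 0.001]
contact_force: [0.6, 0.9, 0.4]
gripper_width: 0.875
grasp_force: 0.0
0.8806109883861256 [0.51957403 0.13547608 0.09000434] [0.55196475 0.72656718 0.70125881]
-0.06 10 tool z max 0.002 x -0.009 0.006
-0.05 356 tool z max 0.001 x -0.02 0.02
-0.04 681 tool z max -0.002 x -0.02 0.02
-0.03 382 tool z max -0.002 x -0.02 0.02
-0.02 344 tool z max -0.002 x -0.013 0.02
-0.01 409 tool z max -0.002 x -0.018 0.02
0.0 253 tool z max -0.003 x -0.019 0.02
0.01 442 tool z max -0.002 x -0.018 0.02
0.02 327 tool z max -0.002 x -0.013 0.02
0.03 399 tool z max -0.001 x -0.02 0.02
0.04 675 tool z max -0.002 x -0.02 0.02
0.05 263 tool z max 0.001 x -0.02 0.02
time: 8.68
tool_pos: [0.5189, 0.1353, 0.0892]
tool_rot: [0.001, 0.375, 0.927, 0.0]
contact_force: [-0.1, -0.4, 6.3]
gripper_width: 0.448
grasp_force: 60.6
```

Nut gripped (60 N). Now I'll feel the thread with small turns.

```bash
cat > s.py <<'E'
from h import *
s=manip.state();print("T",s["ft_torque"].round(3),"q",s["joint_pos"].round(3),"e",s["joint_efforts"].round(2),"F",s["contact_force"].round(1))
E
python3 s.py;python3 -m jog '[0,0,0,0,0,0.02,0,0,0,0,0,0.02]';python3 s.py; python3 -m jog '[0,0,0,0,0,-0.04,0,0,0,0,0,-0.04]';python3 s.py
```

```text
T [-0.112  0.218  0.007] q [ 0.116 -0.067  1.92  -0.     1.286 -0.685] e [ 2.400e-01 -2.879e+01 -3.211e+01  1.800e-01 -3.900e-01  1.000e-02] F [-0.1 -0.4  6.3]
time: 8.93
tool_pos: [0.5188, 0.1351, 0.0892]
tool_rot: [0.001, 0.404, 0.915, 0.0]
contact_force: [-1.4, -2.3, 5.7]
gripper_width: 0.449
grasp_force: 60.6
T [-0.211  0.24  -0.007] q [ 1.160e-01 -6.700e-02  1.921e+00 -1.000e-03  1.286e+00 -6.220e-01] e [  0.55 -28.69 -32.16   0.32  -0.47   0.09] F [-1.4 -2.3  5.7]
time: 9.18
tool_pos: [0.5191, 0.1354, 0.0892]
tool_rot: [0.001, 0.346, 0.938, 0.001]
contact_force: [-0.1, -0.1, 5.3]
gripper_width: 0.45
grasp_force: 60.5
T [-0.063  0.082  0.026] q [ 0.116 -0.066  1.92  -0.     1.285 -0.749] e [ 2.000e-02 -2.910e+01 -3.197e+01  9.000e-02 -1.200e-01 -1.300e-01] F [-0.1 -0.1  5.3]
```

```bash
python3 -m jog '[0,0,0,0,0,-0.03,0,0,0,0,0,-0.03]';python3 s.py; python3 -m jog '[0,0,0,0,0,0.055,0,0,0,0,0,0.1,0,0,0,0,0,0.1]';python3 s.py
```

```text
time: 9.43
tool_pos: [0.5192, 0.1355, 0.0892]
tool_rot: [0.001, 0.301, 0.954, 0.001]
contact_force: [-0.5, 0.5, 4.6]
gripper_width: 0.451
grasp_force: 60.6
T [0.016 0.007 0.034] q [ 0.116 -0.066  1.92   0.     1.285 -0.842] e [-1.100e-01 -2.901e+01 -3.181e+01  2.000e-02 -7.000e-02 -8.000e-02] F [-0.5  0.5  4.6]
time: 9.8
tool_pos: [0.5189, 0.1348, 0.0891]
tool_rot: [0.001, 0.447, 0.895, -0.0]
contact_force: [-0.4, -2.9, 5.9]
gripper_width: 0.454
grasp_force: 60.6
T [-0.377  0.206  0.341] q [ 0.116 -0.066  1.92  -0.002  1.286 -0.528] e [  0.75 -28.66 -31.98   0.66  -0.38   0.54] F [-0.4 -2.9  5.9]
```

Turning + meets rising torque (0.54 N·m) while − turns freely, so loosening is −z in tool axes (counter-clockwise from above).

```bash
python3 -m jog '[0,0,0,0,0,-0.05,0,0,0,0,0,-0.1,0,0,0,0,0,-0.15,0,0,0,0,0,-0.2,0,0,0,0,0,-0.25,0,0,0,0,0,-0.3,0,0,0,0,0,-0.35,0,0,0,0,0,-0.4]';python3 s.py; python3 -m jog '[0,0,0,0,0,-0.05,0,0,0,0,0,-0.1,0,0,0,0,0,-0.15,0,0,0,0,0,-0.2]';python3 s.py
```

```text
time: 10.8
tool_pos: [0.5192, 0.1357, 0.0892]
tool_rot: [0.001, -0.167, 0.986, 0.0]
contact_force: [0.5, 0.4, 4.2]
gripper_width: 0.453
grasp_force: 60.5
T [ 0.1    0.019 -0.039] q [ 1.160e-01 -6.600e-02  1.920e+00  1.000e-03  1.285e+00 -1.789e+00] e [ -0.14 -29.13 -31.75  -0.18   0.05   0.99] F [0.5 0.4 4.2]
time: 11.3
tool_pos: [0.5193, 0.1365, 0.0892]
tool_rot: [0.002, -0.463, 0.886, 0.0]
contact_force: [0.6, 3.5, 4.7]
gripper_width: 0.448
grasp_force: 60.5
T [ 0.582 -0.038 -0.077] q [ 1.170e-01 -6.600e-02  1.920e+00  2.000e-03  1.284e+00 -2.418e+00] e [ -1.62 -29.28 -31.6   -0.91   0.21   0.98] F [0.6 3.5 4.7]
```

```bash
python3 -m jog '[0,0,0,0,0,-0.05,0,0,0,0,0,-0.1]';python3 s.py; python3 -m jog '[0,0,0,0,0,-0.02,0,0,0,0,0,-0.04]';python3 s.py; python3 -m jog '[0,0,0,0,0,-0.02,0,0,0,0,0,-0.03]';python3 s.py
```

```text
time: 11.55
tool_pos: [0.5191, 0.1369, 0.0892]
tool_rot: [0.002, -0.596, 0.803, 0.001]
contact_force: [-0.8, 4.9, 5.3]
gripper_width: 0.451
grasp_force: 60.5
T [ 0.719  0.165 -0.044] q [ 0.117 -0.066  1.92   0.003  1.285 -2.732] e [ -2.4  -29.02 -31.71  -1.24  -0.04   0.97] F [-0.8  4.9  5.3]
time: 11.8
tool_pos: [0.5189, 0.137, 0.0892]
tool_rot: [0.002, -0.644, 0.765, 0.001]
contact_force: [-1.1, 4.8, 5.6]
gripper_width: 0.451
grasp_force: 60.6
T [ 0.78   0.212 -0.094] q [ 0.117 -0.066  1.92   0.004  1.285 -2.854] e [ -2.5  -28.9  -31.8   -1.27  -0.18   0.34] F [-1.1  4.8  5.6]
time: 12.05
tool_pos: [0.5186, 0.1369, 0.0892]
tool_rot: [0.002, -0.679, 0.734, 0.001]
contact_force: [-1.8, 4.3, 6.3]
gripper_width: 0.447
grasp_force: 60.7
T [ 0.717  0.361 -0.196] q [ 0.117 -0.066  1.92   0.003  1.286 -2.947] e [ -2.32 -28.67 -31.92  -1.23  -0.42  -0.04] F [-1.8  4.3  6.3]
```

```bash
python3 -m jog '[0,0,0,0,0,-0.03,0,0,0,0,0,-0.03]';python3 s.py;python3 -m jog '[0,0,-0.03,0,0,0,0,0,-0.06,0,0,0,0,0,-0.06,0,0,0]';python3 s.py
```

```text
time: 12.3
tool_pos: [0.5186, 0.137, 0.0892]
tool_rot: [-0.002, 0.712, -0.702, -0.001]
contact_force: [-1.7, 5.0, 5.6]
gripper_width: 0.455
grasp_force: 60.7
T [ 0.728  0.4   -0.431] q [ 0.117 -0.066  1.92   0.004  1.286 -3.04 ] e [ -2.18 -28.64 -31.94  -1.32  -0.43  -0.55] F [-1.7  5.   5.6]
time: 12.68
tool_pos: [0.5181, 0.1368, 0.0899]
tool_rot: [-0.002, 0.712, -0.702, -0.001]
contact_force: [11.1, 6.1, -17.7]
gripper_width: 0.449
grasp_force: 63.7
T [ 1.13  -2.005 -0.488] q [ 0.117 -0.069  1.921  0.004  1.287 -3.04 ] e [ -1.5  -39.54 -38.1   -1.58   3.3   -0.49] F [ 11.1   6.1 -17.7]
```

```bash
python3 -m jog '[0,0,0.06,0,0,0.03,0,0,0.06,0,0,0.03]';python3 s.py; python3 - <<'E'
from h import *
f=grab("wrist");cv2.imwrite("pics/g3.png",f["img"])
b=grab("top");
p=proj(b,[[.517,.135,.15]])[0].astype(int)
cv2.imwrite("pics/g3t.png",cv2.resize(b["img"][p[1]-40:p[1]+40,p[0]-40:p[0]+40],(480,480),interpolation=2))
E
```

```text
time: 12.92
tool_pos: [0.5185, 0.1368, 0.0892]
tool_rot: [0.001, -0.679, 0.735, 0.001]
contact_force: [-1.6, 4.4, 7.4]
gripper_width: 0.449
grasp_force: 66.4
T [ 0.717  0.49  -0.139] q [ 0.117 -0.066  1.92   0.003  1.287 -2.946] e [ -2.53 -28.31 -31.89  -1.28  -0.57  -0.06] F [-1.6  4.4  7.4]
```

View pics/g3.png

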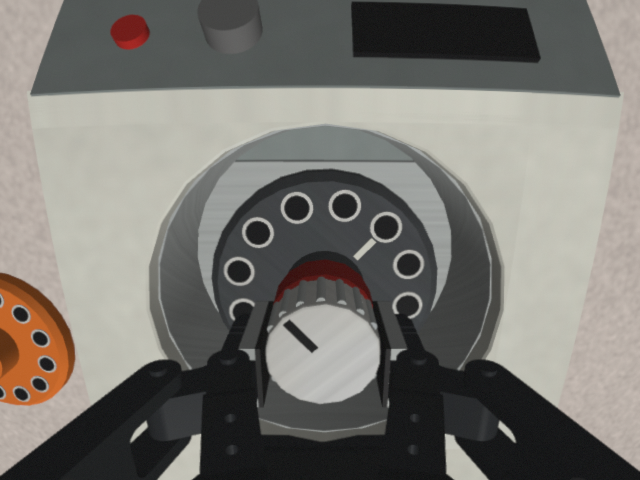

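```bash
python3 - <<'E'
from h import *
f=manip.grab_frame("wrist");T=np.array(f["T_tool_cam"])
for nm,q,t,l in(("g1",[.001,.419,.908,0],[.5177,.1337,.117],[[318,309],[293,288]]),("g3",[.001,-.679,.735,.001],[.5185,.1368,.0892],[[316,350],[286,322]])):
    Rt=rot(q);f["R"]=Rt@T[:3,:3];f["t"]=Rt@T[:3,3]+np.array(t)
    P=onz(f,l,.15);d=P[1]-P[0];print(nm,P.round(4),np.degrees(np.arctan2(d[1],d[0])),"tool yaw",np.degrees(np.arctan2(Rt[1,0],Rt[0,0])))
b=cv2.imread("pics/top.png")
E
```

```text
g1 [[0.5119 0.1367 0.15  ]
 [0.4985 0.1373 0.15  ]] 177.3121590137044 tool yaw 130.45767858951174
g3 [[0.5209 0.1317 0.15  ]
 [0.5298 0.1204 0.15  ]] -51.97390290528867 tool yaw -94.53591812271635
```

Line on the nut has turned from 177° to −52°, so about 131° with no slip. I'll try the lift here, without load on the stop.

```bash
python3 -m jog '[0,0,-0.02,0,0,0,0,0,-0.04,0,0,0,0,0,-0.04,0,0,0]';python3 s.py;python3 -m jog '[0,0,0,0,0,-0.01,0,0,0,0,0,-0.015,0,0,0,0,0,-0.015]';python3 s.py
```

```text
time: 13.45
tool_pos: [0.5179, 0.1368, 0.0905]
tool_rot: [0.001, -0.679, 0.734, 0.001]
contact_force: [3.3, 6.1, -4.9]
gripper_width: 0.451
grasp_force: 65.0
T [ 1.117 -0.603 -0.096] q [ 0.117 -0.069  1.92   0.004  1.289 -2.947] e [ -2.61 -33.53 -35.07  -1.56   1.07  -0.1 ] F [ 3.3  6.1 -4.9]
time: 13.82
tool_pos: [0.5179, 0.1369, 0.0904]
tool_rot: [0.001, -0.696, 0.718, 0.001]
contact_force: [2.6, 6.4, -4.4]
gripper_width: 0.45
grasp_force: 65.2
T [ 1.101 -0.577 -0.216] q [ 0.117 -0.069  1.92   0.004  1.289 -2.993] e [ -2.52 -33.74 -35.2   -1.66   1.14  -0.28] F [ 2.6  6.4 -4.4]
```

```bash
python3 -m jog '[0,0,-0.03,0,0,0.005,0,0,-0.05,0,0,0.015,0,0,-0.05,0,0,0.015,0,0,-0.05,0,0,0.015]';python3 s.py;python3 -m jog '[0,0,-0.03,0,0,0,0,0,-0.05,0,0,0,0,0,-0.05,0,0,0]';python3 s.py
```

```text
time: 14.32
tool_pos: [0.5171, 0.1358, 0.0959]
tool_rot: [-0.001, -0.679, 0.734, 0.001]
contact_force: [-2.5, 3.7, -2.1]
gripper_width: 0.449
grasp_force: 65.5
T [0.648 0.196 0.025] q [ 1.170e-01 -7.500e-02  1.917e+00  1.000e-03  1.302e+00 -2.947e+00] e [-2.250e+00 -3.276e+01 -3.653e+01 -1.110e+00 -2.600e-01  2.000e-02] F [-2.5  3.7 -2.1]
time: 14.7
tool_pos: [0.5173, 0.1356, 0.1016]
tool_rot: [-0.0, -0.679, 0.734, 0.001]
contact_force: [-1.8, 4.8, -2.4]
gripper_width: 0.452
grasp_force: 65.5
T [0.834 0.439 0.108] q [ 1.170e-01 -8.100e-02  1.912e+00  1.000e-03  1.312e+00 -2.947e+00] e [-2.740e+00 -3.289e+01 -3.734e+01 -1.340e+00 -5.300e-01  1.000e-02] F [-1.8  4.8 -2.4]
```

```bash
python3 -m jog '[0,0,-0.2,0,0,0,0,0,-0.5,0,0,0,0,0,-1,0,0,0,0,0,-1,0,0,0]';python3 -m jog '[0,0,0,0,0,0.059,0,0,0,0,0,0.118,0,0,0,0,0,0.177,0,0,0,0,0,0.236,0,0,0,0,0,0.295,0,0,0,0,0,0.354,0,0,0,0,0,0.413,0,0,0,0,0,0.472]';python3 -m jog '[0,0,0,0,0,0.003,0,0,0,0,0,0.003]';python3 s.py; python3 - <<'E'
from h import *
b=grab("top");hsv=cv2.cvtColor(b["img"],cv2.COLOR_BGR2HSV)
m=cv2.inRange(hsv,(105,120,40),(130,255,255));m[:200]=0
c=max(cv2.findContours(m,0,2)[0],key=cv2.contourArea)
h=cv2.convexHull(c);q=cv2.approxPolyDP(h,8,True).reshape(-1,2);print(q)
P=onz(b,q,.045);print(P.round(3),P.mean(0))
print(depth(b,[[480,300],[500,350],[440,340]]).round(3))
E
```

```text
time: 15.2
tool_pos: [0.5222, 0.1347, 0.2099]
tool_rot: [0.005, -0.679, 0.734, -0.005]
contact_force: [0.8, -0.6, -0.6]
gripper_width: 0.449
grasp_force: 65.5
time: 16.2
tool_pos: [0.5183, 0.1344, 0.2023]
tool_rot: [0.0, -0.002, 1.0, -0.001]
contact_force: [-0.7, 0.0, -0.5]
gripper_width: 0.451
grasp_force: 65.5
time: 16.45
tool_pos: [0.5182, 0.1349, 0.2021]
tool_rot: [0.0, -0.001, 1.0, -0.0]
contact_force: [0.2, -0.3, -0.3]
gripper_width: 0.45
grasp_force: 65.5
T [-0.013  0.002 -0.042] q [ 1.160e-01 -1.650e-01  1.816e+00 -1.000e-03  1.490e+00 -1.457e+00] e [-2.000e-02 -3.045e+01 -3.772e+01 -1.000e-02  0.000e+00  1.000e-02] F [ 0.2 -0.3 -0.3]
[[424 275]
 [546 287]
 [542 392]
 [416 375]]
[[ 0.568 -0.179  0.045]
 [ 0.554 -0.463  0.045]
 [ 0.317 -0.444  0.045]
 [ 0.341 -0.163  0.045]] [ 0.44510736 -0.31221832  0.045     ]
[[ 0.521 -0.322  0.002]
 [ 0.406 -0.367  0.003]
 [ 0.422 -0.226  0.003]]
```

```bash
python3 -m jog '[0.07,-0.5,0,0,0,0,0.14,-1,0,0,0,0]'; for n in 1; do python3 -m jog '[0.07,-0.5,0,0,0,0,0.14,-1,0,0,0,0]' >/dev/null; done; python3 -m jog '[0.07,-0.5,0,0,0,0,0.14,-1,0,0,0,0]'|head -2;python3 -m jog '[0.07,-0.5,0,0,0,0,0.14,-1,0,0,0,0]'|head -2;python3 -m jog '[0.07,-0.5,0,0,0,0,0.14,-1,0,0,0,0]'|head -2;python3 -m jog '[0,-0.3,0.5,0,0,0,0,-0.3,1,0,0,0,0,-0.3,1,0,0,0,0,-0.3,1,0,0,0]'; python3 s.py
```

```text
time: 16.75
tool_pos: [0.5039, 0.0344, 0.2019]
tool_rot: [0.0, -0.002, 1.0, -0.0]
contact_force: [0.2, -1.8, -1.6]
gripper_width: 0.452
grasp_force: 65.5
time: 17.25
tool_pos: [0.4757, -0.1665, 0.2021]
time: 17.5
tool_pos: [0.4617, -0.2665, 0.2021]
time: 17.75
tool_pos: [0.4478, -0.3665, 0.202]
time: 18.25
tool_pos: [0.4491, -0.3953, 0.1038]
tool_rot: [0.001, -0.001, 1.0, -0.001]
contact_force: [0.8, -0.3, -0.0]
gripper_width: 0.449
grasp_force: 65.6
T [-0.018  0.036 -0.004] q [-0.846  0.064  1.764 -0.     1.311 -2.418] e [-2.300e-01 -3.611e+01 -3.343e+01 -1.000e-02  7.000e-02 -1.000e-02] F [ 0.8 -0.3 -0. ]
```

```bash
python3 -m jog '[0,0,0.4,0,0,0,0,0,0.8,0,0,0,0,0,1,0,0,0,0,0,1,0,0,0,0,0,1,0,0,0]'; python3 -m jog '[0,0,0.04,0,0,0,0,0,0.08,0,0,0,0,0,0.1,0,0,0,0,0,0.12,0,0,0,0,0,0.12,0,0,0]'
```

```text
time: 18.88
tool_pos: [0.4497, -0.3962, 0.0044]
tool_rot: [0.001, -0.0, 1.0, -0.002]
contact_force: [-0.8, -0.2, -0.0]
gripper_width: 0.448
grasp_force: 65.6
time: 19.5
tool_pos: [0.4481, -0.3945, -0.0105]
tool_rot: [-0.0, -0.0, 1.0, 0.0]
contact_force: [0.1, -0.2, -1.2]
gripper_width: 0.447
grasp_force: 65.6
```

```bash
python3 -m jog '[0,0,0.03,0,0,0,0,0,0.03,0,0,0,0,0,0.03,0,0,0]';python3 -m jog '[0,0,0.02,0,0,0,0,0,0.02,0,0,0]'; python3 -m jog '[0,0,0.02,0,0,0,0,0,0.02,0,0,0]'
```

```text
time: 19.88
tool_pos: [0.4482, -0.3947, -0.0132]
tool_rot: [-0.0, -0.0, 1.0, 0.0]
contact_force: [-0.3, 0.0, -1.0]
gripper_width: 0.45
grasp_force: 65.6
time: 20.12
tool_pos: [0.4482, -0.3946, -0.0154]
tool_rot: [-0.0, -0.0, 1.0, 0.0]
contact_force: [0.2, 0.5, -1.3]
gripper_width: 0.451
grasp_force: 65.6
time: 20.38
tool_pos: [0.4484, -0.3948, -0.0158]
tool_rot: [-0.0, -0.0, 1.0, 0.0]
contact_force: [-3.2, 2.1, 7.6]
gripper_width: 0.448
grasp_force: 66.7
```

```bash
python3 -m jog '[0,0,0,0,0,0,0,0,0,0,0,0,0,0,0,0,0,0,0,0,0,0,0,0]' 75; python3 -m jog '[0,0,-0.3,0,0,0,0,0,-0.9,0,0,0,0,0,-0.9,0,0,0]' >/dev/null;python3 -m jog '[0,0,-0.5,0,0,0,0,0,-1,0,0,0,0,0,-1,0,0,0]'; python3 - <<'E'
from h import *
f=grab("wrist");cv2.imwrite("pics/n1.png",f["img"])
v,u=np.mgrid[0:480,0:640];P=depth(f,np.c_[u.ravel(),v.ravel()])
k=(abs(P[:,2]-.045)<.004)&(np.hypot(P[:,0]-.448,P[:,1]+.395)<.05)
print("nut top",k.sum(),P[k].mean(0),P[k].min(0),P[k].max(0))
E
```

```text
time: 20.88
tool_pos: [0.4482, -0.3947, -0.0173]
tool_rot: [-0.0, -0.0, 1.0, 0.0]
contact_force: [-0.3, -0.7, 0.3]
gripper_width: 0.882
grasp_force: 0.0
time: 21.62
tool_pos: [0.4503, -0.397, 0.1781]
tool_rot: [0.003, -0.0, 1.0, -0.003]
contact_force: [-0.3, 0.2, 0.7]
gripper_width: 0.877
grasp_force: 0.0
nut top 1939 [ 0.44673522 -0.39625054  0.04533552] [ 0.4267142  -0.41664703  0.04101862] [ 0.46818608 -0.37607423  0.04778676]
```

```bash
python3 -m jog '[-0.07,0.5,0,0,0,0,-0.13,1,0,0,0,0]'|head -2;python3 -m jog '[-0.07,0.5,0,0,0,0,-0.13,1,0,0,0,0]'|head -2;python3 -m jog '[-0.07,0.5,0,0,0,0,-0.13,1,0,0,0,0]'|head -2;python3 -m jog '[-0.07,0.5,0,0,0,0,-0.13,1,0,0,0,0]'|head -2;python3 -m jog '[-0.07,0.5,0,0,0,0,-0.13,1,0,0,0,0]'|head -2;python3 -m jog '[-0.03,0.31,0,0,0,0,-0.03,0.31,0,0,0,0,-0.03,0.31,0,0,0,0]'; cat > col.py <<'E'
from h import *
f=grab("wrist");cv2.imwrite("pics/c1.png",f["img"])
v,u=np.mgrid[0:480,0:640];P=depth(f,np.c_[u.ravel(),v.ravel()])
r=np.hypot(P[:,0]-.5175,P[:,1]-.1355)
for n,z,R0 in(("shaft",.1265,.03),("collar",.110,.035),("deck",.092,.07)):
    k=(abs(P[:,2]-z)<.004)&(r<R0)
    if k.sum(): print(n,k.sum(),P[k].mean(0).round(4),"mid",((P[k].min(0)+P[k].max(0))/2).round(4),(P[k].max(0)-P[k].min(0)).round(4))
E
python3 col.py
```

```text
time: 21.92
tool_pos: [0.4601, -0.293, 0.1698]
time: 22.18
tool_pos: [0.4729, -0.1925, 0.1699]
time: 22.42
tool_pos: [0.4858, -0.0927, 0.17]
time: 22.68
tool_pos: [0.4987, 0.0071, 0.1701]
time: 22.92
tool_pos: [0.5117, 0.1069, 0.17]
time: 23.3
tool_pos: [0.5152, 0.1357, 0.171]
tool_rot: [-0.001, -0.0, 1.0, -0.0]
contact_force: [0.0, -0.4, -0.0]
gripper_width: 0.881
grasp_force: 0.0
shaft 1052 [0.5171 0.1348 0.1258] mid [0.5178 0.1349 0.1257] [0.0245 0.0245 0.0064]
collar 1488 [0.5137 0.1347 0.1105] mid [0.5182 0.135  0.1099] [0.0383 0.0373 0.0077]
deck 16270 [0.5132 0.1348 0.0925] mid [0.5182 0.1349 0.092 ] [0.1099 0.1095 0.008 ]
```

```bash
python3 -m jog '[-0.025,-0.005,0.3,0,0,0,-0.025,-0.005,0.7,0,0,0,-0.025,-0.005,0.95,0,0,0,-0.025,-0.005,0.95,0,0,0,-0.025,-0.005,0.95,0,0,0]'; python3 -m jog '[0,0,0.1,0,0,0,0,0,0.17,0,0,0,0,0,0.17,0,0,0,0,0,0.17,0,0,0]'; python3 -m jog '[0,0,0,0,0,0,0,0,0,0,0,0,0,0,0,0,0,0,0,0,0,0,0,0,0,0,0,0,0,0,0,0,0,0,0,0]' 0
```

```text
time: 23.98
tool_pos: [0.5194, 0.1352, 0.079]
tool_rot: [0.001, 0.0, 1.0, 0.0]
contact_force: [-0.5, 0.8, 0.6]
gripper_width: 0.879
grasp_force: 0.0
time: 24.48
tool_pos: [0.5186, 0.1359, 0.0609]
tool_rot: [0.0, -0.0, 1.0, 0.0]
contact_force: [-0.6, 0.3, 0.6]
gripper_width: 0.876
grasp_force: 0.0
time: 25.22
tool_pos: [0.5191, 0.1361, 0.0616]
tool_rot: [0.001, -0.0, 1.0, 0.0]
contact_force: [-1.0, 2.1, 5.1]
gripper_width: 0.429
grasp_force: 60.6
```

Collar gripped (about 37 mm reading for 38). Lifting straight up.

```bash
python3 -m jog '[0,0,-0.05,0,0,0,0,0,-0.15,0,0,0,0,0,-0.25,0,0,0,0,0,-0.25,0,0,0]'; python3 -m jog '[0,0,-0.2,0,0,0,0,0,-0.4,0,0,0,0,0,-0.6,0,0,0,0,0,-0.7,0,0,0,0,0,-0.7,0,0,0]';python3 -m jog '[0,0,-0.2,0,0,0,0,0,-0.4,0,0,0,0,0,-0.5,0,0,0,0,0,-0.5,0,0,0]'; python3 - <<'E'
from h import *
f=grab("wrist");cv2.imwrite("pics/r1.png",f["img"])
s=manip.state();t=np.array(s["tool_pos"]);Rt=rot(s["tool_rot"])
v,u=np.mgrid[0:480,0:640];P=(depth(f,np.c_[u.ravel(),v.ravel()])-t)
r=np.hypot(P[:,0],P[:,1]);k=(r>.02)&(r<.06)&(P[:,2]>.025)&(P[:,2]<.045)&(P[:,0]>.012)
A=np.c_[P[k][:,:2],np.ones(k.sum())];c=np.linalg.lstsq(A,P[k][:,2],rcond=None)[0];print("deck plane rel TCP",c,k.sum())
E
```

```text
time: 25.72
tool_pos: [0.5193, 0.1358, 0.0871]
tool_rot: [0.001, -0.0, 1.0, 0.0]
contact_force: [0.5, -0.3, -2.8]
gripper_width: 0.43
grasp_force: 61.0
time: 26.35
tool_pos: [0.5193, 0.1359, 0.1573]
tool_rot: [0.001, -0.0, 1.0, 0.0]
contact_force: [-0.1, 0.4, -2.8]
gripper_width: 0.427
grasp_force: 61.4
time: 26.85
tool_pos: [0.5194, 0.1359, 0.2075]
tool_rot: [0.001, -0.0, 1.0, 0.0]
contact_force: [-0.2, 0.3, -3.1]
gripper_width: 0.425
grasp_force: 61.4
deck plane rel TCP [6.90937367e-03 5.45079975e-05 3.20959084e-02] 4620
```

View pics/r1.png

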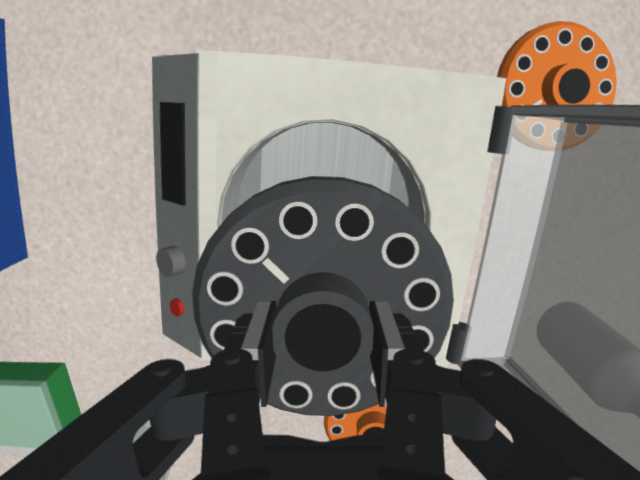

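Rotor hangs level in the grip (deck plane 32 mm above TCP, tilt <0.01 rad). Carrying it to the tray.

```bash
python3 -m jog '[0.06,-0.35,0,0,0,0,0.12,-0.7,0,0,0,0,0.18,-1,0,0,0,0]'|head -2;python3 -m jog '[0.06,-0.35,0,0,0,0,0.12,-0.7,0,0,0,0,0.18,-1,0,0,0,0]'|head -2;python3 -m jog '[0.06,-0.35,0,0,0,0,0.12,-0.7,0,0,0,0,0.18,-1,0,0,0,0]'|head -2;python3 -m jog '[0.06,-0.35,0,0,0,0,0.12,-0.7,0,0,0,0,0.18,-1,0,0,0,0]'|head -2;python3 -m jog '[0,-0.11,0.2,0,0,0,0,-0.11,0.5,0,0,0,0,-0.11,0.8,0,0,0,0,-0.11,1,0,0,0,0,-0.11,1,0,0,0]';python3 -m jog '[0,0,0.2,0,0,0,0,0,0.4,0,0,0,0,0,0.6,0,0,0,0,0,0.75,0,0,0,0,0,0.8,0,0,0,0,0,0.8,0,0,0]'
```

```text
time: 27.28
tool_pos: [0.4997, 0.0348, 0.2046]
time: 27.65
tool_pos: [0.4817, -0.0652, 0.2047]
time: 28.02
tool_pos: [0.4638, -0.1652, 0.2047]
time: 28.4
tool_pos: [0.4459, -0.2651, 0.2046]
time: 29.02
tool_pos: [0.4452, -0.2734, 0.1028]
tool_rot: [-0.002, -0.0, 1.0, 0.002]
contact_force: [-0.4, -0.6, -2.6]
gripper_width: 0.429
grasp_force: 61.5
time: 29.78
tool_pos: [0.4469, -0.2753, 0.0259]
tool_rot: [0.0, -0.0, 1.0, -0.0]
contact_force: [0.8, 0.1, -3.0]
gripper_width: 0.43
grasp_force: 61.5
```

```bash
python3 -m jog '[0,0,0.04,0,0,0,0,0,0.08,0,0,0,0,0,0.12,0,0,0,0,0,0.13,0,0,0,0,0,0.13,0,0,0]';python3 -m jog '[0,0,0.015,0,0,0,0,0,0.02,0,0,0,0,0,0.02,0,0,0]';python3 -m jog '[0,0,0.015,0,0,0,0,0,0.02,0,0,0,0,0,0.02,0,0,0]'
```

```text
time: 30.4
tool_pos: [0.4467, -0.2752, 0.0127]
tool_rot: [-0.0, -0.0, 1.0, 0.0]
contact_force: [-0.7, 0.0, -3.0]
gripper_width: 0.43
grasp_force: 61.5
time: 30.78
tool_pos: [0.4467, -0.2752, 0.0108]
tool_rot: [-0.0, -0.0, 1.0, 0.0]
contact_force: [0.0, 0.2, -3.2]
gripper_width: 0.434
grasp_force: 61.5
time: 31.15
tool_pos: [0.4469, -0.2754, 0.0096]
tool_rot: [0.0, -0.0, 1.0, -0.0]
contact_force: [-3.6, 1.0, 5.2]
gripper_width: 0.428
grasp_force: 62.2
```

```bash
python3 -m jog '[0,0,0,0,0,0,0,0,0,0,0,0,0,0,0,0,0,0,0,0,0,0,0,0]' 80; python3 -m jog '[0,0,-0.2,0,0,0,0,0,-0.8,0,0,0,0,0,-0.8,0,0,0]'|head -2;python3 -m jog '[0,0,-0.5,0,0,0,0,0,-1,0,0,0,0,0,-1,0,0,0]' 0;python3 - <<'E'
from h import *
f=grab("wrist")
v,u=np.mgrid[0:480,0:640];P=depth(f,np.c_[u.ravel(),v.ravel()])
k=(abs(P[:,2]-.04)<.004)&(np.hypot(P[:,0]-.447,P[:,1]+.275)<.06)
print("rotor deck",k.sum(),((P[k].min(0)+P[k].max(0))/2).round(4),(P[k].max(0)-P[k].min(0)).round(4),np.median(P[k][:,2]))
b=grab("top");v,u=np.mgrid[190:350,150:270];P=depth(b,np.c_[u.ravel(),v.ravel()])
k=(P[:,2]>.2)&(P[:,1]<.36);Q=P[k];print("hood top",Q.max(0),Q.min(0),k.sum())
for z in(.22,.25,.28,.3,.31):
    q=Q[abs(Q[:,2]-z)<.006]
    if len(q):print(z,q[:,0].min().round(3),q[:,0].max().round(3),np.percentile(q[:,1],[2,50,98]).round(3))
a=grab("scene");uv=np.array([[329,97],[405,130],[322,172],[389,205],[362,112]]);print(depth(a,uv).round(3))
E
```

```text
time: 31.65
tool_pos: [0.4468, -0.2752, 0.0088]
tool_rot: [0.0, -0.0, 1.0, -0.0]
contact_force: [0.1, 0.3, -0.4]
gripper_width: 0.94
grasp_force: 0.0
time: 32.02
tool_pos: [0.4502, -0.2781, 0.0949]
time: 32.4
tool_pos: [0.449, -0.2771, 0.1938]
tool_rot: [0.004, -0.0, 1.0, -0.003]
contact_force: [0.3, 0.7, -0.3]
gripper_width: 0.302
grasp_force: 0.0
rotor deck 10591 [ 0.4464 -0.2768  0.0399] [0.1091 0.1096 0.0078] 0.040577616831811714
hood top [0.62528912 0.32676393 1.23683402] [0.38146224 0.05676968 0.20008032] 2940
0.22 0.43 0.621 [0.252 0.269 0.308]
0.25 0.431 0.621 [0.257 0.272 0.313]
0.28 0.431 0.621 [0.261 0.27  0.303]
0.3 0.431 0.625 [0.274 0.309 0.323]
0.31 0.431 0.625 [0.27  0.296 0.321]
[[ 0.075  0.711 -0.004]
 [ 0.629  0.308  0.297]
 [ 0.444  0.253  0.122]
 [ 0.557  0.396 -0.009]
 [ 0.534  0.278  0.315]]
```

Rotor stands in the tray (deck at 40 mm, centre (0.446,−0.277), 120 mm from the nut). Now fly behind the hood with the fingers shut.

```bash
python3 -m jog '[0,0,-0.2,0,0,0.059,0,0,-0.4,0,0,0.118,0,0,-0.6,0,0,0.177,0,0,-0.8,0,0,0.236,0,0,-1,0,0,0.295,0,0,-1,0,0,0.354,0,0,-1,0,0,0.413,0,0,-1,0,0,0.472]' 0|head -3;python3 -m jog '[0,0,-0.4,0,0,0.028,0,0,-0.75,0,0,0.028,0,0,-0.75,0,0,0.028]';python3 -m jog '[0.5,0.07,0,0,0,0,0.98,0.15,0,0,0,0,0.98,0.15,0,0,0,0]'|head -2;python3 -m jog '[0.5,0.07,0,0,0,0,0.98,0.15,0,0,0,0,0.98,0.15,0,0,0,0]'|head -2
python3 -m jog '[0.5,0.07,0,0,0,0,0.98,0.15,0,0,0,0,0.98,0.15,0,0,0,0]'|head -2
python3 -m jog '[0.5,0.07,0,0,0,0,0.98,0.15,0,0,0,0,0.98,0.15,0,0,0,0]'|head -2
python3 -m jog '[0.5,0.07,0,0,0,0,0.98,0.15,0,0,0,0,0.98,0.15,0,0,0,0]'
```

```text
time: 33.55
tool_pos: [0.446, -0.2746, 0.2858]
tool_rot: [-0.002, 0.677, 0.736, -0.0]
time: 33.92
tool_pos: [0.4473, -0.2758, 0.3651]
tool_rot: [0.001, 0.707, 0.707, 0.0]
contact_force: [-0.0, -0.3, 0.2]
gripper_width: 0.001
grasp_force: 0.0
time: 34.3
tool_pos: [0.4615, -0.1747, 0.361]
time: 34.67
tool_pos: [0.4765, -0.0776, 0.3616]
time: 35.05
tool_pos: [0.4916, 0.0196, 0.3619]
time: 35.42
tool_pos: [0.5068, 0.117, 0.3621]
time: 35.8
tool_pos: [0.5221, 0.2146, 0.3621]
tool_rot: [-0.0, 0.707, 0.708, -0.001]
contact_force: [-0.2, -0.5, 0.3]
gripper_width: 0.002
grasp_force: 0.0
```

```bash
python3 -m jog '[0.5,0.07,0,0,0,0,0.95,0.15,0,0,0,0,0.95,0.15,0,0,0,0]'|head -2;python3 -m jog '[0.5,0.07,0,0,0,0,0.95,0.15,0,0,0,0,0.95,0.15,0,0,0,0]'|head -2;python3 -m jog '[0,0,0.5,0,0,0,0,0,1,0,0,0,0,0,1,0,0,0]';python3 -m jog '[0,0,0.25,0,0,0,0,0,0.25,0,0,0]';python3 s.py
```

```text
time: 36.17
tool_pos: [0.5373, 0.3091, 0.3621]
time: 36.55
tool_pos: [0.5525, 0.404, 0.362]
time: 36.92
tool_pos: [0.5499, 0.4006, 0.2577]
tool_rot: [-0.001, 0.708, 0.706, -0.006]
contact_force: [-0.1, -0.4, -0.3]
gripper_width: -0.005
grasp_force: 0.0
time: 37.17
tool_pos: [0.552, 0.4032, 0.2396]
tool_rot: [0.0, 0.708, 0.707, -0.0]
contact_force: [-0.6, -0.9, 0.1]
gripper_width: -0.002
grasp_force: 0.0
T [ 0.007 -0.056  0.015] q [ 5.220e-01  1.690e-01  1.420e+00 -1.000e-03  1.553e+00  5.240e-01] e [ 4.000e-02 -4.529e+01 -3.775e+01  0.000e+00 -9.000e-02 -0.000e+00] F [-0.6 -0.9  0.1]
```

```bash
python3 -m jog '[-0.25,0,0,0,0,0,-0.5,0,0,0,0,0,-0.7,0,0,0,0,0,-0.85,0,0,0,0,0,-1,0,0,0,0,0,-1,0,0,0,0,0]';python3 -m jog '[-0.15,0,-0.08,0,0,0,-0.3,0,-0.17,0,0,0,-0.3,0,-0.17,0,0,0]';  python3 - <<'E'
from h import *
b=grab("top");v,u=np.mgrid[190:350,150:330];P=depth(b,np.c_[u.ravel(),v.ravel()])
k=(P[:,2]>.2)&(P[:,2]<.33)&(P[:,0]<.51)&(P[:,0]>.44)&(P[:,1]<.4)&(P[:,1]>.1);Q=P[k];print("hood",Q[:,2].max(),np.percentile(Q[:,1],[2,50,98]))
E
```

```text
time: 37.92
tool_pos: [0.552, 0.3036, 0.2409]
tool_rot: [0.001, 0.707, 0.707, 0.001]
contact_force: [-1.5, 0.0, 5.9]
gripper_width: -0.003
grasp_force: 0.3
time: 38.3
tool_pos: [0.5521, 0.273, 0.2569]
tool_rot: [0.001, 0.708, 0.707, 0.0]
contact_force: [-0.4, -0.8, 0.4]
gripper_width: 0.001
grasp_force: 0.0
hood 0.3255511282907464 [0.21536256 0.21820471 0.2259351 ]
```

```bash
python3 -m jog '[-0.17,0,0,0,0,0,-0.34,0,0,0,0,0,-0.5,0,0.03,0,0,0,-0.67,0,0.07,0,0,0,-0.83,0,0.14,0,0,0,-0.98,0,0.21,0,0,0,-0.98,0,0.21,0,0,0]';python3 -m jog '[-0.14,0,0.1,0,0,0,-0.28,0,0.2,0,0,0,-0.4,0,0.32,0,0,0,-0.52,0,0.44,0,0,0,-0.61,0,0.58,0,0,0,-0.7,0,0.73,0,0,0,-0.7,0,0.73,0,0,0]';python3 -m jog '[-0.04,0,0.1,0,0,0,-0.08,0,0.2,0,0,0,-0.12,0,0.3,0,0,0,-0.12,0,0.34,0,0,0,-0.12,0,0.34,0,0,0]'
```

```text
time: 39.22
tool_pos: [0.5513, 0.1751, 0.2333]
tool_rot: [-0.0, 0.708, 0.707, -0.001]
contact_force: [-0.3, 0.6, -0.1]
gripper_width: 0.001
grasp_force: 0.0
time: 40.1
tool_pos: [0.5504, 0.1061, 0.1593]
tool_rot: [-0.001, 0.707, 0.707, -0.001]
contact_force: [0.6, 0.2, 0.3]
gripper_width: 0.0
grasp_force: 0.0
time: 40.72
tool_pos: [0.5515, 0.0944, 0.1295]
tool_rot: [0.0, 0.707, 0.707, -0.001]
contact_force: [-5.7, -1.5, 8.9]
gripper_width: 0.001
grasp_force: 4.7
```

```bash
python3 -m jog '[0,0,0.04,0,0,0,0,0,0.04,0,0,0]'; python3 -m jog '[0,0,0.05,0,0,0,0,0,0.08,0,0,0,0,0,0.08,0,0,0]'; python3 - <<'E'
from h import *
a=grab("scene");cv2.imwrite("pics/h1.png",a["img"])
E
```

```text
time: 40.98
tool_pos: [0.5517, 0.0944, 0.1293]
tool_rot: [0.0, 0.707, 0.707, -0.001]
contact_force: [-14.3, -3.1, 25.2]
gripper_width: 0.001
grasp_force: 12.5
time: 41.35
tool_pos: [0.552, 0.0943, 0.1291]
tool_rot: [0.0, 0.707, 0.708, -0.001]
contact_force: [-32.2, -4.8, 56.6]
gripper_width: -0.001
grasp_force: 28.2
```

View pics/h1.png

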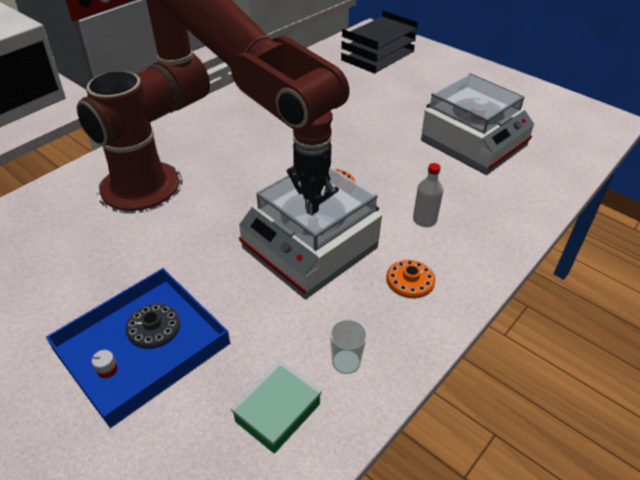

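The picture shows the hood shut flat with the fingers on its top at (312,205), the rotor upright in the tray at (153,325) and the nut at (104,361). Bottle, beaker and box are unmoved. Backing off straight up.

```bash
python3 -m jog '[0,0,-0.1,0,0,0,0,0,-0.4,0,0,0,0,0,-0.9,0,0,0,0,0,-0.9,0,0,0]';python3 -m jog '[0,0,-0.5,0,0,0,0,0,-0.5,0,0,0,0,0,-0.5,0,0,0]'; python3 - <<'E'
from h import *
f=grab("wrist")
v,u=np.mgrid[0:480:2,0:640:2];P=depth(f,np.c_[u.ravel(),v.ravel()])
for y in(.06,.1,.15,.2):
    k=(abs(P[:,1]-y)<.01)&(abs(P[:,0]-.527)<.09)&(P[:,2]<.25)
    if k.sum():print(y,np.percentile(P[k][:,2],[5,50,90,98]).round(4))
a=grab("scene");print("hood edge px",depth(a,[[316,243],[320,238],[330,232],[345,222],[365,208],[300,228],[285,218]]).round(3))
E
```

```text
time: 41.9
tool_pos: [0.5544, 0.095, 0.2108]
tool_rot: [0.003, 0.707, 0.707, 0.003]
contact_force: [-0.2, 0.5, -0.8]
gripper_width: -0.002
grasp_force: 0.0
time: 42.28
tool_pos: [0.5512, 0.0948, 0.2543]
tool_rot: [-0.001, 0.707, 0.707, -0.001]
contact_force: [0.1, -0.3, 0.2]
gripper_width: 0.002
grasp_force: 0.0
0.06 [0.1616 0.1627 0.1639 0.1646]
0.1 [0.1614 0.1625 0.1633 0.164 ]
0.15 [0.1613 0.1625 0.1635 0.1641]
0.2 [0.1612 0.1625 0.1634 0.164 ]
hood edge px [[0.612 0.043 0.141]
 [0.611 0.057 0.145]
 [0.612 0.088 0.141]
 [0.615 0.133 0.142]
 [0.621 0.195 0.145]
 [0.562 0.048 0.15 ]
 [0.513 0.053 0.145]]
```

Hood top is level at 162.5 mm, against 162 mm expected when shut. Handing in.

```bash
python3 -c "from plant import manip; print(manip.job_done())"
```

```text
the job is handed in; nothing more can be done
None
```

The job is handed in at about 42 s, verdict not shown: the nut was unscrewed (right-hand thread, turning counter-clockwise from above) and lies in the tray, the rotor stands upright about 120 mm from it, the hood is fully shut, and the bottle, beaker and box were left in place.

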